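Rock a loaded filter block out of its docking bay

ROBOT

A 7-joint arm with a two-finger parallel gripper is mounted at the origin on the work surface. World frame = base frame: x ahead of the robot, y to its left, z up, the work surface at z = 0. Lengths are in m, angles in rad, forces in N, time in s.
With the tool pointing down it reaches from about 0.35 to 0.9 m from the base axis. Payload 8.1 kg.
Tool frame: the origin (TCP) lies where the fingers leave the gripper's body, on its centre line; the fingertips stand 66 mm ahead of it and the grasp point (between the pads) lies 47 mm ahead of it (arm.tip_reach is the distance from the TCP to the fingertips, in m); z points along the fingers, y is the direction in which the jaws open and shut (so a half turn about z gives the same grasp; the last joint's range is limited). The gripper opens to 92 mm and grips with 3 to 60 N. Pads are 19 mm wide; open, the fingers measure 130 mm over their backs; the gripper's body (75 mm by 190 mm) begins 47 mm behind the grasp point.
Start: joints at [-1.288, 0.434, 0.025, 1.573, -0.012, 1.134, -0.075], TCP at [0.235, 0.579, 0.292] pointing down, gripper open.
Joint ranges: [-2.62, 2.62], [-0.44, 2.09], [-1.27, 1.32], [0.08, 2.57], [-1.32, 4.46], [0.12, 2], [-2.74, 2.74]. Speed limits (rad/s): [2.22, 2.22, 3.01, 3.01, 3.14, 3.14, 3.14].

INTERFACE

Orientations are given as a rotation vector (axis times angle).
In Python, from cell import arm gives the robot as it stands.
- The arm moves only by the tool carry_out, never from a script. Its argument "plan" is a list of rows, each a list of 5 numbers: the shift along the world's x, y, z in cm, then the turn about the world's z in rad, then the finger opening in cm, from 0 to 9.18. In form: [[tx, ty, tz, spin, fingers], ...]. A call has 1 to 20 rows; each row is the pose to reach, as a shift and turn from the pose measured when the call began; what a row does not reach only later rows make up. A row lasts 1/10 s, in which the tool goes at most 50 mm and 8.59 degrees, less where a joint would pass 70% of its speed; a pose out of reach is approached as far as the arm can. A call with a gripper value outside its range is refused whole. The fingers move at their own pace and stop on an object; "squeeze" is the grip in N (left out, the last holds). Time passes only in rows, so rows that repeat a pose let the fingers close. It gives the time, the measured TCP pose, the force and the opening at its end, in the units of the state.
- arm.observe(): the state, without advancing time (a new reading comes with each control period).
- arm.get_image(name): name is "scene" or "top" or "wrist"; returns (picture, depth): 480x640x3 uint8, red, green, blue; 480x640 float32, m along the optical axis (not along the pixel's ray), 0 where there is no reading.
- arm.get_calibration(name): a dict with "intrinsics" (3x3 intrinsics, pixels), "D" ([k1, k2, p1, p2, k3] as OpenCV has them; the pictures are not rectified), "rvec" (rotation vector, rad) and "tvec" (3), from world to camera coordinates, as OpenCV has them; the wrist camera has in their place "tool_from_camera" (4x4, takes a point from camera to tool coordinates, whose origin is the TCP and whose axes are the flange's). Camera axes: x right, y down, z forward; pixel columns grow to the right and rows downward; lengths in m; the calibration is good to about 2 mm. A picture is of the moment at which its call begins: read the wrist's pose just before it. get_calibration takes no time and is no camera call.
- arm.sign_off(): hands the job in, once; it reports no verdict.
The state is a dict: "clock": time; "joints": joint angles; "dq": joint speeds; "joint_efforts": joint torques, N m; "position": TCP position; "ee_rot": TCP orientation; "force": force on the tool from outside, world axes, zero at the start; "ft_torque": the same for the moment, N m; "width": opening from 0.0 (shut) to 1.0 (fully open).
Only numpy, scipy, OpenCV 4.12 (cv2) and the standard library are available. Lean on these libraries where they do the work, as an engineer would, in place of code of your own. Each camera call takes 0.05 s, during which the arm holds its last target. There are 200 camera calls.

TASK

Drop the two brass slugs, one at a time, into the bores they fit in the aluminium filter block, all the way down. Then take the block by its black handle, rock it to one side and to the other in its bay until both catches have let go, lift it with its slugs straight out and finish still holding it, level and steady, about two centimetres clear above the bay. Leave the other things on the bench where they are.

Things in the scene. Friction and masses are not known exactly. Their poses are not given: they have to be found in the camera images.
- bay: Bay fixed to the bench: dark steel base 180 (x) x 110 x 12 mm; on it an aluminium ridge frame, top 20 mm above the bench, that locates the block with 1.5 mm play all round, and two posts 50 (x) x 14 mm, tops 52 mm above the bench, inner faces 34 mm either side of the middle, with the catches. Origin: centre of its underside, on the bench; z up.
- shoe_left (a joint): Stiff steel catch in the +y post, m: 0 = in, grows outward (bay +y), at most 0.008; starts within 0.0004 of 0. Takes 10 N to slide, stays where left. Its nose (30 x 6 mm, 42 to 48 mm above the bench) reaches 3 mm into the block's side pocket: clear from 0.003. While in, the block lifts only 5.5 mm. Leaning the block 10 degrees toward +y about its lower +y edge pushes it out 4 to 6 mm.
- shoe_right (a joint): The same catch in the -y post, growing toward -y of the bay; pushed out by leaning the block toward -y about its lower -y edge. Lean no more than about 13 degrees.
- block: Loose aluminium block 132 (x) x 36 (y) x 46 (z) mm, 0.3 to 0.55 kg, seated in the bay, underside 12 mm above the bench, axes as the bay's. Pockets for the catches mid each long side: 44 mm long, 3.5 deep, 24.5 to 38 mm up. On top a black handle plate 32 (x) x 14 (y) x 42 (z) mm, top 88 mm above the underside. Origin: centre of underside; x toward the large bore; z up.
- handle (a point): Grip point inside the block's handle plate, 74 mm above the block's underside and 14 mm below the handle's top; pinch the plate across the block's y (14 mm thick).
- bore_large (a point): Centre of the mouth of the large bore (24.5 mm diameter, 25 mm deep, flat bottom) in the block's top, at +44 mm in the block's x.
- bore_small (a point): Centre of the mouth of the small bore (17.5 mm diameter, 25 mm deep, flat bottom) in the block's top, at -44 mm in the block's x.
- slug_large: Large brass slug, upright cylinder 22 mm diameter, 50 mm long, standing on the bench. Origin: centre of its foot; z along its axis. Half of it stays above the block when it is home.
- slug_small: Small brass slug, upright cylinder 15 mm diameter, 50 mm long, standing on the bench. Origin: centre of its foot; z along its axis.
- spanner: Loose open-ended spanner lying on the bench; leave alone. Origin at its underside.
- spare_filter: Loose black filter box 90 x 60 x 34 mm with two brass connectors; leave alone. Origin: centre of its underside.
- cap_tray: Empty grey tray 90 x 70 x 22 mm; leave alone. Origin: centre of its underside.
There are look-alikes about, which are no part of the job. What is shaped like the slug_large but blue is not meant.

How it is judged:
By the outcome, as a careful person would: the job done as asked, in the order asked, and still so for the second after the job is handed in, while the arm keeps its last pose, push and grip.
It also fails if it takes over 72 s, if anything falls off the work surface, if the arm or the gripper's body presses on something with over 40 N, if the wrist force passes 120 N, or if a joint passes its speed limit or range.

## Working session

There is one attempt and no reset: what is moved stays moved. The work goes in short steps, Python scripts to look and compute and a tool call to move; the robot and the scene stay as the last step left them, time stands still between calls to the robot, and variables do not carry over. Pictures are saved under pics/ and viewed, about 8 in all and at most 12, crops included, and the job is handed in when it is done.

Besides the shell and the picture viewer there is one more tool, called after "Emit:" in YAML: its name, and indented under it one key for each argument. carry_out: Moves the arm, as the interface text tells. Its arguments: {"type":"object","properties":{"plan":{"type":"array"},"squeeze":{"type":"number"}},"required":["plan"]}

```bash
mkdir -p pics; ls
python3 - <<'E'
from cell import arm
import cv2,numpy as np
print(arm.observe())
for n in("scene","top"):
    p,d=arm.get_image(n); cv2.imwrite(f"pics/{n}0.png",p[:,:,::-1]); np.save(f"pics/{n}0.npy",d)
    print(n,arm.get_calibration(n))
print(arm.get_calibration("wrist"))
E
```

```text
pics
{'clock': 0.0, 'joints': array([-1.28756416,  0.4352444 ,  0.02499755,  1.57410316, -0.01156784,
        1.13401267, -0.07511017]), 'dq': array([-0.00088507, -0.00091811,  0.00040028,  0.00086815, -0.00137081,
        0.00102267,  0.00116551]), 'joint_efforts': array([-6.43195872e-04, -6.67853451e+01,  9.84845795e-01, -3.14476132e+01,
       -6.04025018e-02,  4.26907022e-02,  1.47190449e-04]), 'position': array([0.23511606, 0.57864195, 0.29142954]), 'ee_rot': array([-6.02423831e-01, -3.08316249e+00,  2.54219977e-03]), 'force': array([-1.27062678, -1.0938352 ,  0.02283115]), 'ft_torque': array([-0.02435194,  0.01982276, -0.01818201]), 'width': 0.9998702751195268}
scene {'intrinsics': array([[441.15254611,   0.        , 316.17935423],
       [  0.        , 441.15254611, 232.19809524],
       [  0.        ,   0.        ,   1.        ]]), 'D': array([-0.0851192,  0.       ,  0.       ,  0.       ,  0.       ]), 'rvec': array([ 1.49006009,  1.77831374, -0.93692112]), 'tvec': array([ 0.13390403, -0.21465276,  1.27724157])}
top {'intrinsics': array([[602.27774191,   0.        , 316.816
[... 217 characters left out ...]
, -2.14693139,  0.16223271]), 'tvec': array([1.29467678e-04, 5.43390177e-01, 1.17815644e+00])}
{'intrinsics': array([[352.54038998,   0.        , 318.99670197],
       [  0.        , 352.54038998, 236.49559652],
       [  0.        ,   0.        ,   1.        ]]), 'D': array([-0.0285104,  0.       ,  0.       ,  0.       ,  0.       ]), 'tool_from_camera': array([[ 3.05237653e-04, -9.57210284e-01, -2.89393121e-01,
         7.74279825e-02],
       [ 9.99999670e-01,  5.10193724e-04, -6.32790187e-04,
         1.26901735e-04],
       [ 7.53359829e-04, -2.89392833e-01,  9.57210124e-01,
        -9.36629747e-02],
       [ 0.00000000e+00,  0.00000000e+00,  0.00000000e+00,
         1.00000000e+00]])}
```

View pics/top0.png

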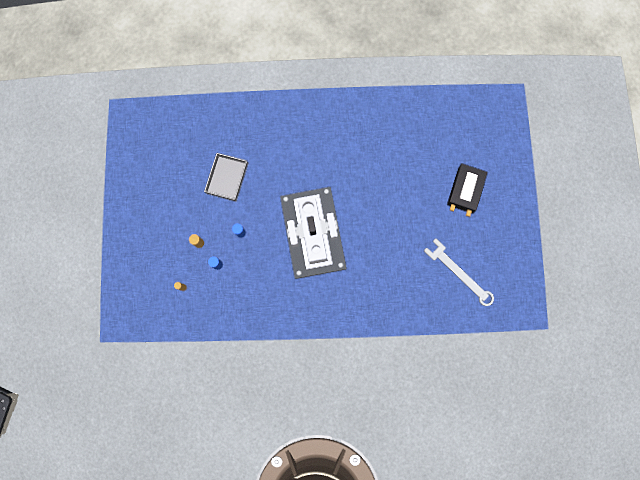

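View pics/scene0.png

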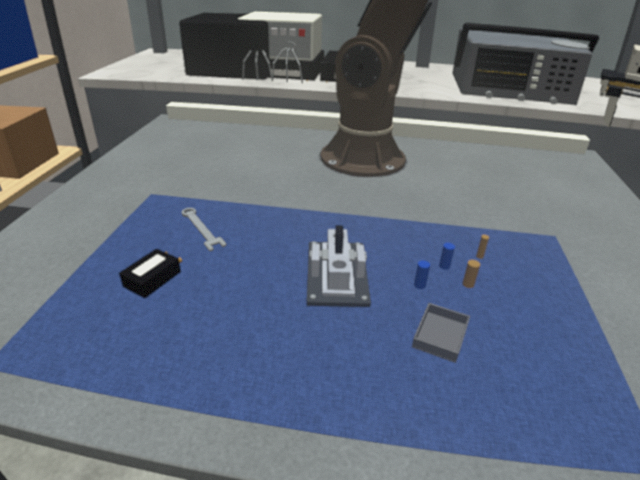

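Top view: the large brass slug is at (194,240) and the small one at (178,286). The look-alikes are the blue cylinders at (238,230) and (214,262). The bay, block and black handle are at (313,232). I choose the brass ones by colour and size, and will check them in one crop.

```bash
cat > h.py <<'E'
import cv2,numpy as np
from cell import arm
from scipy.spatial.transform import Rotation as R
def cloud(n,d,pose=None):
    c=arm.get_calibration(n); v,u=np.mgrid[:480,:640]
    uv=np.stack([u,v],-1).reshape(-1,1,2).astype(float)
    r=cv2.undistortPoints(uv,c["intrinsics"],c["D"]).reshape(480,640,2)
    p=np.dstack([r,np.ones((480,640))])*d[...,None]
    if n=="wrist":
        T=c["tool_from_camera"]; p=p@T[:3,:3].T+T[:3,3]
        return p@R.from_rotvec(pose["ee_rot"]).as_matrix().T+pose["position"]
    return (p-c["tvec"])@cv2.Rodrigues(c["rvec"])[0]
E
python3 - <<'E'
from h import *
p=cv2.imread("pics/top0.png"); d=np.load("pics/top0.npy"); P=cloud("top",d)
for nm,(u,v) in dict(L=(194,240),S=(178,286),b1=(238,230),b2=(214,262)).items():
    w=np.zeros((480,640),bool); w[v-14:v+15,u-14:u+15]=1
    m=w&(P[...,2]>.04)&(d>0); q=P[m]; print(nm,m.sum(),q.mean(0).round(4),np.ptp(q,axis=0).round(4), p[v,u])
w=np.zeros((480,640),bool); w[170:290,265:360]=1
for nm,a,b in(("handle",.085,.12),("blocktop",.055,.07),("posts",.047,.0545),("base",.006,.016)):
    m=w&(P[...,2]>a)&(P[...,2]<b); q=P[m]
    r=cv2.minAreaRect((q[:,:2]*1000).astype(np.float32)); print(nm,m.sum(),q.mean(0).round(4),r)
cv2.imwrite("pics/crop.png",np.hstack([cv2.resize(p[170:300,265:365],(400,520),interpolation=cv2.INTER_CUBIC),cv2.resize(p[210:310,160:260],(400,520)[::1],interpolation=cv2.INTER_CUBIC)]))
s=arm.observe(); print(R.from_rotvec(s["ee_rot"]).as_matrix().round(3))
E
```

```text
L 99 [0.5322 0.2365 0.0499] [0.0205 0.0211 0.0161] [116 198 237]
S 54 [0.4371 0.2704 0.0492] [0.0144 0.0155 0.0144] [113 197 237]
b1 96 [0.5512 0.1458 0.0501] [0.0209 0.0223 0.0149] [253 166 100]
b2 98 [0.4845 0.1961 0.05  ] [0.0217 0.0218 0.015 ] [253 165 100]
handle 121 [ 0.5459 -0.006   0.1001] ((547.2227783203125, -5.832522392272949), (32.2880973815918, 13.85567855834961), 8.671363830566406)
blocktop 851 [ 0.5434 -0.0067  0.0588] ((547.2169799804688, -5.821651458740234), (132.6455078125, 93.68633270263672), 8.613337516784668)
posts 497 [ 0.5456 -0.006   0.0511] ((543.35302734375, -6.635643005371094), (117.63213348388672, 106.23223876953125), 48.52275848388672)
base 2193 [ 0.5433 -0.0047  0.0116] ((554.8080444335938, -5.540367126464844), (199.4538116455078, 256.103515625), 89.36376190185547)
[[-0.926  0.376 -0.   ]
 [ 0.376  0.926 -0.001]
 [-0.    -0.001 -1.   ]]
```

View pics/crop.png

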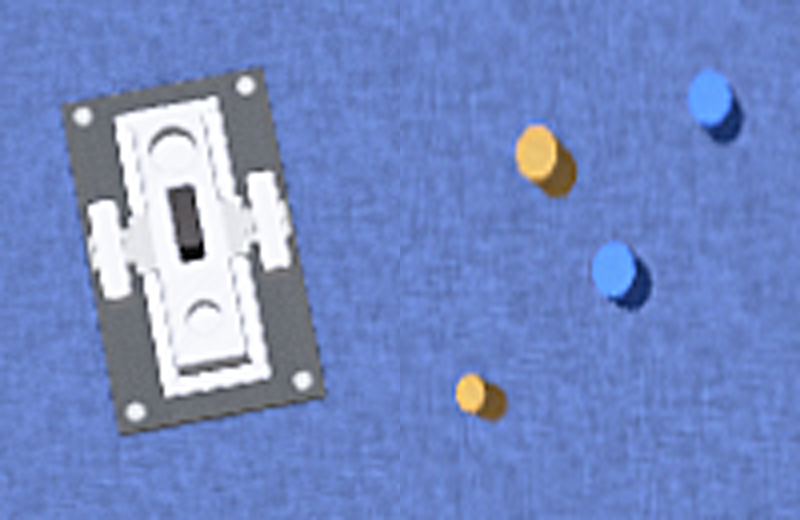

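The crop confirms that both brass slugs are the ones described, and that the larger bore is at the top, so block +x is about world +x at a yaw of 8.65°. Block centre is about (0.547,-0.006). I'm moving above the large slug with the jaws aligned to the block.

Emit:
carry_out:
  plan:
    - [29.7,-34.2,-9,0.535,5]
    - [29.7,-34.2,-9,0.535,5]
    - [29.7,-34.2,-9,0.535,5]
    - [29.7,-34.2,-9,0.535,5]
    - [29.7,-34.2,-9,0.535,5]
    - [29.7,-34.2,-9,0.535,5]
    - [29.7,-34.2,-9,0.535,5]
    - [29.7,-34.2,-9,0.535,5]
    - [29.7,-34.2,-9,0.535,5]
    - [29.7,-34.2,-9,0.535,5]
    - [29.7,-34.2,-9,0.535,5]
    - [29.7,-34.2,-9,0.535,5]
    - [29.7,-34.2,-9,0.535,5]
    - [29.7,-34.2,-9,0.535,5]
    - [29.7,-34.2,-9,0.535,5]
  squeeze: 20

```text
clock: 1.6
position: [0.5315, 0.2379, 0.2018]
ee_rot: [-0.237, 3.132, -0.001]
force: [-0.2, -0.5, 0.0]
width: 0.547
```

Run:
```python
from h import *
s=arm.observe(); p,d=arm.get_image("wrist"); cv2.imwrite("pics/w1.png",p[:,:,::-1]); np.save("pics/w1.npy",d)
print(s["clock"],s["position"],s["force"],s["width"],R.from_rotvec(s["ee_rot"]).as_matrix().round(3))
P=cloud("wrist",d,s)
for c in((.5322,.2365),(.4371,.2704)):
    m=(np.hypot(P[...,0]-c[0],P[...,1]-c[1])<.02)&(P[...,2]>.044)&(P[...,2]<.056); q=P[m]; print(m.sum(),q.mean(0),(q.max(0)+q.min(0))/2,np.ptp(q,axis=0))
```

```text
1.6 [0.53147357 0.23788852 0.20178373] [-0.21144461 -0.52167529  0.01253081] 0.5474484605471357 [[-0.989 -0.151  0.   ]
 [-0.151  0.989 -0.001]
 [-0.    -0.001 -1.   ]]
717 [0.53281609 0.23603359 0.05079736] [0.533469   0.23619534 0.0485435 ] [0.02133343 0.02139469 0.00900776]
428 [0.43952839 0.269972   0.05089957] [0.43949628 0.27019529 0.04884682] [0.01400434 0.01460103 0.00963246]
```

View pics/w1.png

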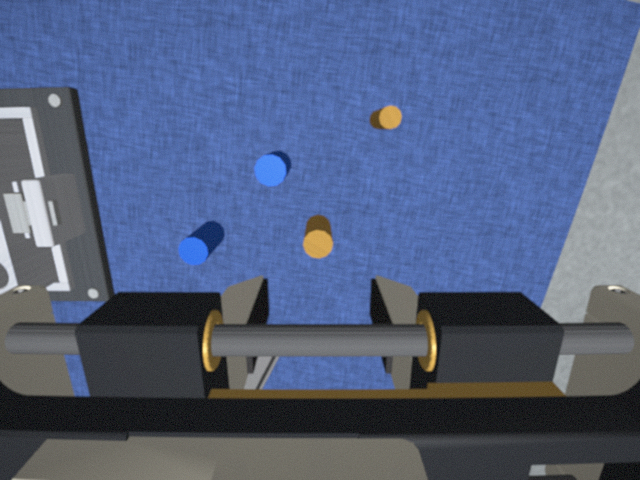

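The wrist view shows the large brass slug at (318,240) and the small one at (390,117), with the blue decoys apart. It agrees with the top view to about 1 mm. I'm going down to grip the slug near its top, so the fingertips clear the block once it is home.

Emit:
carry_out:
  plan:
    - [0.1,-0.17,-4,0,5]
    - [0.1,-0.17,-8,0,5]
    - [0.1,-0.17,-10,0,5]
    - [0.1,-0.17,-10.7,0,5]
    - [0.1,-0.17,-10.7,0,5]
    - [0.1,-0.17,-10.7,0,5]
    - [0.1,-0.17,-10.7,0,1]
    - [0.1,-0.17,-10.7,0,1]
    - [0.1,-0.17,-10.7,0,1]
    - [0.1,-0.17,-10.7,0,1]
    - [0.1,-0.17,-10.7,0,1]
    - [0.1,-0.17,-10.7,0,1]
    - [0.1,-0.17,-10.7,0,1]
    - [0.1,-0.17,-8,0,1]
    - [0.1,-0.17,-4,0,1]
    - [0.1,-0.17,0,0,1]
    - [0.1,-0.17,0,0,1]
  squeeze: 25

```text
clock: 3.35
position: [0.5349, 0.237, 0.2068]
ee_rot: [-0.235, 3.125, 0.004]
force: [0.4, 1.3, -1.0]
width: 0.23
```

Emit:
carry_out:
  plan:
    - [2,-4,0,0,1]
    - [4,-8,0,0,1]
    - [5.6,-12,0,0,1]
    - [5.6,-16,0,0,1]
    - [5.6,-20,0,0,1]
    - [5.6,-22.5,0,0,1]
    - [5.6,-23.6,-1.5,0,1]
    - [5.6,-23.6,-3,0,1]
    - [5.6,-23.6,-3.3,0,1]
    - [5.6,-23.6,-3.3,0,1]
    - [5.6,-23.6,-3.3,0,1]
    - [5.6,-23.6,-3.3,0,1]

```text
clock: 4.55
position: [0.5913, 0.0016, 0.1744]
ee_rot: [-0.237, 3.124, 0.004]
force: [0.6, 0.4, -1.4]
width: 0.232
```

Run:
```python
from h import *
s=arm.observe(); p,d=arm.get_image("wrist"); cv2.imwrite("pics/w2.png",p[:,:,::-1]); np.save("pics/w2.npy",d)
print(s["clock"],s["position"],s["force"],s["width"],R.from_rotvec(s["ee_rot"]).as_matrix().round(3))
p2,d2=arm.get_image("scene"); cv2.imwrite("pics/s2.png",cv2.resize(p2[200:320,260:420],(640,480),interpolation=cv2.INTER_CUBIC)[:,:,::-1]); np.save("pics/s2.npy",d2)
P=cloud("wrist",d,s); np.save("pics/P2.npy",P)
m=(P[...,2]>.095)&(P[...,2]<.103)&(abs(P[...,0]-.547)<.03)&(abs(P[...,1]+.006)<.03)
print(m.sum(),cv2.minAreaRect((P[m][:,:2]*1000).astype(np.float32)))
```

```text
4.55 [0.59129676 0.00156039 0.17435991] [ 0.60406101  0.43220221 -1.38361408] 0.23198994626562372 [[-0.989 -0.151  0.009]
 [-0.151  0.989  0.003]
 [-0.009  0.002 -1.   ]]
1844 ((547.855712890625, -7.478279113769531), (32.08827590942383, 13.937911987304688), 9.093636512756348)
```

View pics/w2.png

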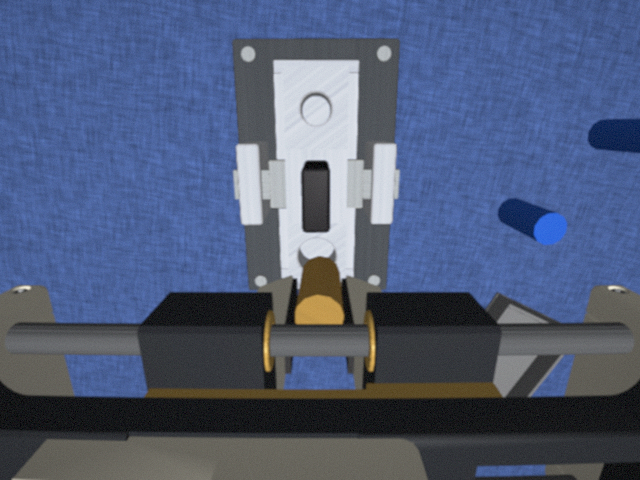

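The view shows the held slug at (320,290). The large bore's far rim is at (317,245), the small bore at (316,109) and the handle at (316,196). I'll work out the relative offset in the wrist frame.

```bash
cat >> h.py <<'E'
from scipy.optimize import least_squares
def cyl(P,img,r,zlo,zhi,c0,rad=.025):
    """axis xy (at foot-level and tilt) of brass cylinder from visible side points"""
    hsv=cv2.cvtColor(img,cv2.COLOR_RGB2HSV)
    m=(hsv[...,0]>8)&(hsv[...,0]<28)&(hsv[...,1]>100)&(P[...,2]>zlo)&(P[...,2]<zhi)&(np.hypot(P[...,0]-c0[0],P[...,1]-c0[1])<rad)
    q=P[m]; z0=zlo
    f=lambda x:np.hypot(q[:,0]-x[0]-x[2]*(q[:,2]-z0),q[:,1]-x[1]-x[3]*(q[:,2]-z0))-r
    o=least_squares(f,[c0[0],c0[1],0,0],loss="soft_l1",f_scale=.0005)
    return m.sum(),o.x,np.abs(f(o.x)).mean(),q
def block(P,yaw0=.151,c0=(.5475,-.0065),dz=0):
    m=(P[...,2]>.055+dz)&(P[...,2]<.0615+dz)&(np.hypot(P[...,0]-c0[0],P[...,1]-c0[1])<.075)
    return m
E
python3 - <<'E'
from h import *
P=np.load("pics/P2.npy"); img=cv2.imread("pics/w2.png")[:,:,::-1].copy()
n,x,e,q=cyl(P,img,.011,.078,.125,(.5913,.0016)); print("slug",n,x,e,q.min(0),q.max(0))
m=block(P); q=P[m]; print(m.sum(),np.median(q[:,2]))
c,s_=np.cos(.151),np.sin(.151)
a=(q[:,0]-.5475)*c+(q[:,1]+.0065)*s_; b=-(q[:,0]-.5475)*s_+(q[:,1]+.0065)*c
print(np.percentile(a,[.5,1,99,99.5]),)
# long edges: per-a extremes
for lo in np.arange(-.06,.03,.01):
    k=(a>lo)&(a<lo+.01); print(round(lo,3),np.percentile(b[k],[1,99]).round(4) if k.sum()>20 else None)
# small bore: points below the top inside block
w=(P[...,2]>.028)&(P[...,2]<.037); 
A=(P[...,0]-.5475)*c+(P[...,1]+.0065)*s_; B=-(P[...,0]-.5475)*s_+(P[...,1]+.0065)*c
for nm,ca in(("S",-.044),("L",.044)):
    k=(P[...,2]<.0555)&(np.hypot(A-ca,B)<.0135); vv,uu=np.where(k); print(nm,k.sum(),A[k].min(),A[k].max(),B[k].min(),B[k].max(),(B[k].min()+B[k].max())/2,uu.min(),uu.max(),vv.min(),vv.max())
E
```

```text
slug 1251 [ 0.59336055  0.00203046 -0.00502553 -0.0126063 ] 0.0002465655789020729 [ 0.58158434 -0.00975785  0.08251283] [0.59323012 0.01227168 0.12499844]
8788 0.0591624952640479
[-0.06543213 -0.06501898  0.05621976  0.05812055]
-0.06 [-0.0185  0.0164]
-0.05 [-0.0185  0.0167]
-0.04 [-0.0182  0.0168]
-0.03 [-0.0183  0.0165]
-0.02 [-0.0181  0.0168]
-0.01 [-0.0184  0.017 ]
0.0 [-0.018   0.0167]
0.01 [-0.0183  0.0169]
0.02 [-0.0179  0.017 ]
S 737 -0.05226024643269187 -0.03554845693201077 -0.009332742522943322 0.007532802419492599 -0.0008999700517253613 301 330 93 124
L 655 0.03968217198402369 0.05499949350355994 -0.013019908328383676 0.011179091875440549 -0.0009204082264715639 298 334 238 266
```

Emit:
carry_out:
  plan:
    - [-0.2,-0.25,0,0,1]
    - [-0.2,-0.25,0,0,1]
    - [-0.2,-0.25,-0.6,0,1]
    - [-0.2,-0.25,-1.2,0,1]
    - [-0.2,-0.25,-1.8,0,1]
    - [-0.2,-0.25,-2.2,0,1]
    - [-0.2,-0.25,-2.4,0,1]
    - [-0.2,-0.25,-2.6,0,1]
    - [-0.2,-0.25,-2.8,0,1]
    - [-0.2,-0.25,-2.8,0,1]

```text
clock: 5.65
position: [0.5892, -0.0011, 0.1462]
ee_rot: [-0.236, 3.124, 0.004]
force: [0.8, -1.0, -0.8]
width: 0.23
```

Emit:
carry_out:
  plan:
    - [0,0,-0.3,0,1]
    - [0,0,-0.6,0,1]
    - [0,0,-0.9,0,1]
    - [0,0,-1.2,0,1]
    - [0,0,-1.5,0,1]
    - [0,0,-1.5,0,1]
    - [0,0,-1.5,0,1]

```text
clock: 6.35
position: [0.5891, -0.0011, 0.1311]
ee_rot: [-0.236, 3.124, 0.004]
force: [0.3, -0.1, -0.4]
width: 0.233
```

Emit:
carry_out:
  plan:
    - [0,0,-0.15,0,1]
    - [0,0,-0.3,0,1]
    - [0,0,-0.3,0,1]
    - [0,0,-0.3,0,3.6]
    - [0,0,-0.3,0,3.6]
    - [0,0,-0.3,0,3.6]
    - [0,0,-0.3,0,3.6]
    - [0,0,3,0,3.6]
    - [0,0,7,0,3.6]
    - [-1.5,4,10,0,3.6]
    - [-3,8,10,0,3.6]
    - [-6,12,10,0,3.6]
    - [-9,16,10,0,3.6]
    - [-12,20,10,0,4]
    - [-15.1,24,10,0,4]
    - [-15.1,27,7.5,0,4]
    - [-15.1,27,7.5,0,4]
    - [-15.1,27,7.5,0,4]

```text
clock: 8.15
position: [0.4378, 0.269, 0.2056]
ee_rot: [-0.239, 3.125, 0.002]
force: [0.3, -0.3, 0.3]
width: 0.438
```

Run:
```python
from h import *
s=arm.observe(); p,d=arm.get_image("wrist"); print(s["clock"],s["position"],s["width"]); P=cloud("wrist",d,s)
m=(np.hypot(P[...,0]-.4385,P[...,1]-.270)<.02)&(P[...,2]>.046)&(P[...,2]<.056); q=P[m]; print(m.sum(),q.mean(0),(q.max(0)+q.min(0))/2,np.ptp(q,axis=0))
p,d=arm.get_image("top"); P=cloud("top",d)
m=(np.hypot(P[...,0]-.591,P[...,1]-0)<.02)&(P[...,2]>.065); q=P[m]; print("L",m.sum(),np.median(q,0))
cv2.imwrite("pics/t3.png",cv2.resize(p[150:300,150:350],(800,600),interpolation=cv2.INTER_CUBIC)[:,:,::-1])
```

```text
8.15 [0.43776958 0.26898983 0.20561083] 0.4378603271811052
330 [0.43885714 0.27003261 0.0508938 ] [0.43946304 0.27011874 0.04965436] [0.0151479  0.01438577 0.00719684]
L 111 [0.58827458 0.0007618  0.08287463]
```

View pics/t3.png

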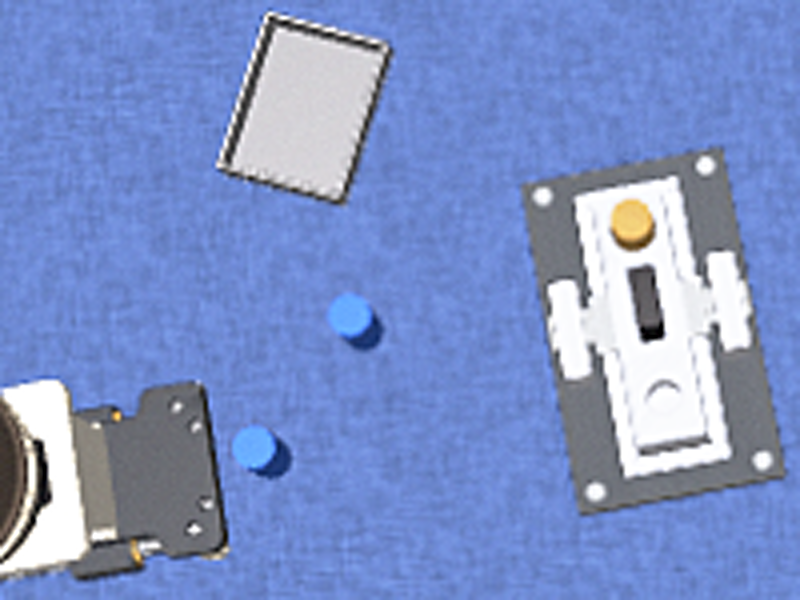

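The picture shows the large slug in its bore at (632,222). Its top is at z=0.083, which means fully home. Next, the small slug.

Emit:
carry_out:
  plan:
    - [0.2,0.1,-4,0,4]
    - [0.2,0.1,-8,0,4]
    - [0.2,0.1,-10.3,0,4]
    - [0.2,0.1,-11.1,0,4]
    - [0.2,0.1,-11.1,0,4]
    - [0.2,0.1,-11.1,0,4]
    - [0.2,0.1,-11.1,0,0.5]
    - [0.2,0.1,-11.1,0,0.5]
    - [0.2,0.1,-11.1,0,0.5]
    - [0.2,0.1,-11.1,0,0.5]
    - [0.2,0.1,-11.1,0,0.5]
    - [0.2,0.1,-11.1,0,0.5]
    - [0.2,0.1,-11.1,0,0.5]
    - [0.2,0.1,-8,0,0.5]
    - [0.2,0.1,-4,0,0.5]
    - [0.2,0.1,0,0,0.5]
    - [0.2,0.1,0,0,0.5]
    - [0.2,0.1,0,0,0.5]

```text
clock: 10.05
position: [0.441, 0.2689, 0.2069]
ee_rot: [-0.234, 3.123, 0.004]
force: [0.1, 0.5, -2.4]
width: 0.156
```

Emit:
carry_out:
  plan:
    - [1.5,-4.5,0,0,0.5]
    - [3,-9,0,0,0.5]
    - [4.5,-13.5,0,0,0.5]
    - [6.3,-18,0,0,0.5]
    - [6.3,-22.5,0,0,0.5]
    - [6.3,-26.5,0,0,0.5]
    - [6.3,-28.3,-1.5,0,0.5]
    - [6.3,-28.3,-3,0,0.5]
    - [6.3,-28.3,-3.5,0,0.5]
    - [6.3,-28.3,-3.5,0,0.5]
    - [6.3,-28.3,-3.5,0,0.5]
    - [6.3,-28.3,-3.5,0,0.5]

```text
clock: 11.25
position: [0.5043, -0.0135, 0.1723]
ee_rot: [-0.235, 3.122, 0.004]
force: [-0.2, 0.3, -0.8]
width: 0.156
```

Run:
```python
from h import *
s=arm.observe(); p,d=arm.get_image("wrist"); cv2.imwrite("pics/w4.png",p[:,:,::-1])
print(s["clock"],s["position"],s["force"],R.from_rotvec(s["ee_rot"]).as_matrix().round(3))
P=cloud("wrist",d,s); np.save("pics/P4.npy",P)
n,x,e,q=cyl(P,p,.0075,.076,.125,s["position"]); print("slug",n,x,e,q.min(0),q.max(0))
c,s_=np.cos(.151),np.sin(.151)
A=(P[...,0]-.5475)*c+(P[...,1]+.0065)*s_; B=-(P[...,0]-.5475)*s_+(P[...,1]+.0065)*c
m=block(P); a,b=A[m],B[m]
for lo in np.arange(-.06,.06,.02):
    k=(a>lo)&(a<lo+.02); print(round(lo,3),np.percentile(b[k],[1,99]).round(4) if k.sum()>20 else None)
m=(P[...,2]>.095)&(P[...,2]<.104)&(np.hypot(A,B)<.03); print("handle",m.sum(),np.ptp(A[m]),(A[m].min()+A[m].max())/2,np.ptp(B[m]),(B[m].min()+B[m].max())/2)
k=(P[...,2]<.0555)&(np.hypot(A+.044,B)<.012); print("S",k.sum(),A[k].min(),A[k].max(),B[k].min(),B[k].max())
a_=(x[0]-.5475)*c+(x[1]+.0065)*s_; b_=-(x[0]-.5475)*s_+(x[1]+.0065)*c; print("slug a,b",a_,b_)
```

```text
11.25 [ 0.50425929 -0.01348783  0.17228286] [-0.22324395  0.31689077 -0.84280048] [[-0.989 -0.15   0.011]
 [-0.15   0.989  0.004]
 [-0.011  0.002 -1.   ]]
slug 954 [ 0.50324741 -0.01337939  0.00147567 -0.01389823] 0.0002558334505522918 [ 0.49486983 -0.02335541  0.07892914] [ 0.51087001 -0.00608601  0.12498065]
-0.06 [-0.0184  0.0166]
-0.04 [-0.0184  0.0164]
-0.02 None
0.0 [-0.01    0.0087]
0.02 [-0.013   0.0117]
0.04 [-0.0177  0.0171]
handle 605 0.018046017266404434 0.006754939695957593 0.013493766386357776 -0.0006599851251985708
S 317 -0.04390437496063508 -0.03500221461181618 -0.009865727045703796 0.007306428811064026
slug a,b -0.04478389184698661 -0.00014433742402153015
```

View pics/w4.png

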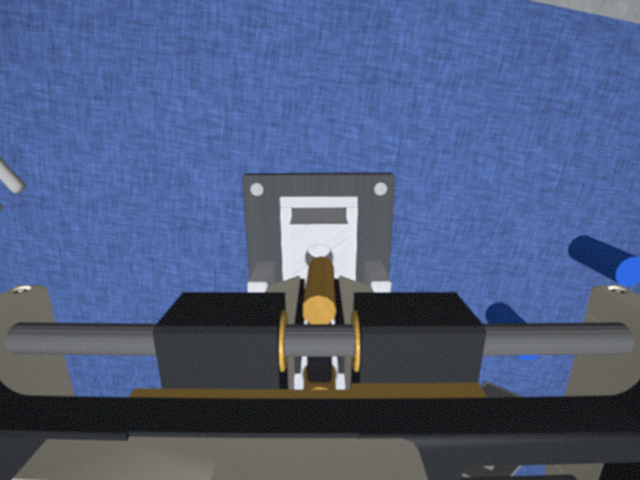

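The small slug is at (320,290), about 1 mm off the bore in x and y (bore's far rim at (319,248)). I'm correcting that and going in.

Emit:
carry_out:
  plan:
    - [0.11,-0.06,0,0,0.5]
    - [0.11,-0.06,0,0,0.5]
    - [0.11,-0.06,-0.6,0,0.5]
    - [0.11,-0.06,-1.2,0,0.5]
    - [0.11,-0.06,-1.6,0,0.5]
    - [0.11,-0.06,-1.9,0,0.5]
    - [0.11,-0.06,-2.1,0,0.5]
    - [0.11,-0.06,-2.3,0,0.5]
    - [0.11,-0.06,-2.5,0,0.5]
    - [0.11,-0.06,-2.5,0,0.5]

```text
clock: 12.3
position: [0.5053, -0.0142, 0.1472]
ee_rot: [-0.235, 3.122, 0.004]
force: [0.3, 0.7, -1.3]
width: 0.152
```

Free, with no contact force. I'm continuing to the bottom.

Emit:
carry_out:
  plan:
    - [0,0,-0.3,0,0.5]
    - [0,0,-0.6,0,0.5]
    - [0,0,-0.9,0,0.5]
    - [0,0,-1.2,0,0.5]
    - [0,0,-1.5,0,0.5]
    - [0,0,-1.7,0,0.5]
    - [0,0,-1.7,0,0.5]

```text
clock: 13.0
position: [0.5052, -0.0142, 0.1299]
ee_rot: [-0.235, 3.122, 0.004]
force: [-0.5, 0.2, -1.3]
width: 0.155
```

Emit:
carry_out:
  plan:
    - [0,0,-0.15,0,0.5]
    - [0,0,-0.15,0,3]
    - [0,0,-0.15,0,3]
    - [0,0,-0.15,0,3]
    - [0,0,-0.15,0,3]
    - [0,0,3,0,3.5]
    - [0,0,7,0,3.5]
    - [2,0.3,8,0,5]
    - [4.26,0.68,8,0,5]
    - [4.26,0.68,8,0,5]
    - [4.26,0.68,8,0,5]

```text
clock: 14.1
position: [0.5474, -0.0074, 0.2095]
ee_rot: [-0.235, 3.123, 0.004]
force: [-0.2, -0.3, -0.4]
width: 0.543
```

Run:
```python
from h import *
s=arm.observe(); p,d=arm.get_image("wrist")
print(s["clock"],s["position"],s["force"],s["width"])
P=cloud("wrist",d,s)
c,s_=np.cos(.151),np.sin(.151)
A=(P[...,0]-.5475)*c+(P[...,1]+.0065)*s_; B=-(P[...,0]-.5475)*s_+(P[...,1]+.0065)*c
for nm,a0 in(("S",-.044),("L",.044)):
    m=(P[...,2]>.07)&(P[...,2]<.095)&(np.hypot(A-a0,B)<.015); print(nm,m.sum(),np.percentile(P[m][:,2],[50,90]) if m.any() else 0)
m=(P[...,2]>.095)&(P[...,2]<.104)&(np.hypot(A,B)<.03); print("handle",m.sum(),(A[m].min()+A[m].max())/2,np.ptp(B[m]),(B[m].min()+B[m].max())/2) if m.any() else 0
p2,d2=arm.get_image("scene"); P=cloud("scene",d2)
A=(P[...,0]-.5475)*c+(P[...,1]+.0065)*s_; B=-(P[...,0]-.5475)*s_+(P[...,1]+.0065)*c
for nm,a0 in(("S",-.044),("L",.044)):
    m=(P[...,2]>.06)&(P[...,2]<.095)&(np.hypot(A-a0,B)<.017); print(nm,m.sum(),P[m][:,2].max() if m.any() else 0)
cv2.imwrite("pics/s5.png",cv2.resize(p2[180:320,260:440],(720,560),interpolation=cv2.INTER_CUBIC)[:,:,::-1])
```

```text
14.1 [ 0.54743113 -0.00740843  0.20948526] [-0.17205992 -0.29359129 -0.40283075] 0.5427585074826463
S 470 [0.08411193 0.08495188]
L 880 [0.08390309 0.08482785]
handle 1130 6.326815935286077e-05 0.01378405085924122 -0.0011022463400357846
S 31 0.08493145487840052
L 218 0.08540120938378346
```

View pics/s5.png

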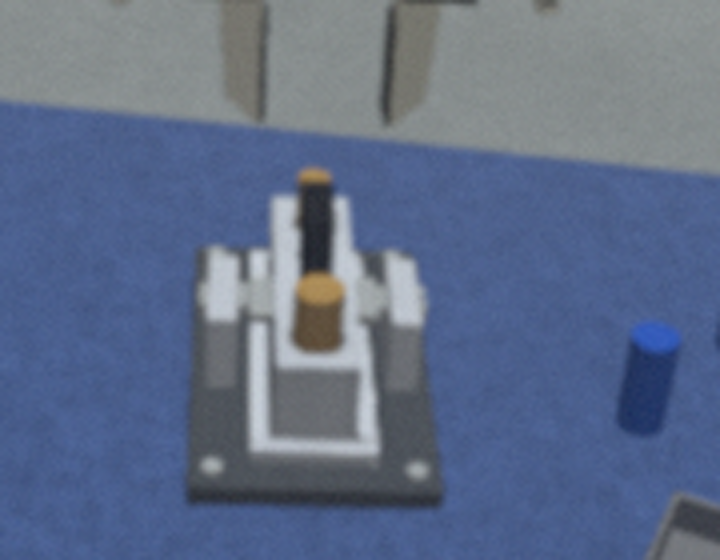

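Both slugs are home: their tops read 0.084 in the wrist camera, which reads about 1 mm high. The scene view shows the large slug at (320,310) and the small one behind the handle at (314,178). Now I cage the handle loosely (the tool can't tilt) and rock it toward +y.

Emit:
carry_out:
  plan:
    - [0,0,-2,0,5]
    - [0,0,-4,0,5]
    - [0,0,-5.4,0,4]
    - [0,0,-5.95,0,2.6]
    - [0,0,-5.95,0,2.6]
    - [0,0,-5.95,0,2.6]
    - [0,0,-5.95,0,2.6]
    - [-0.07,0.45,-5.95,0,2.6]
    - [-0.1,0.7,-5.95,0,2.6]
    - [-0.15,1.0,-5.95,0,2.6]
    - [-0.2,1.3,-5.95,0,2.6]
    - [-0.23,1.55,-5.95,0,2.6]
    - [-0.27,1.78,-5.95,0,2.6]
    - [-0.27,1.78,-5.95,0,2.6]
    - [-0.27,1.78,-5.95,0,2.6]
  squeeze: 30

```text
clock: 15.7
position: [0.5449, 0.0087, 0.1508]
ee_rot: [-0.233, 3.122, 0.001]
force: [1.0, -5.4, 5.8]
width: 0.282
```

```bash
cat > tilt.py <<'E'
from h import *
s=arm.observe(); p,d=arm.get_image("wrist")
print(s["clock"],s["position"],s["force"],s["width"])
P=cloud("wrist",d,s); c,s_=np.cos(.151),np.sin(.151)
A=(P[...,0]-.5478)*c+(P[...,1]+.0074)*s_; B=-(P[...,0]-.5478)*s_+(P[...,1]+.0074)*c; Z=P[...,2]
m=(A<-.02)&(A>-.064)&(np.abs(B)<.022)&(Z>.05)&(Z<.072)&(np.hypot(A+.044,B)>.011)
x=np.c_[A[m],B[m],np.ones(m.sum())]; k=np.ones(len(x),bool)
for _ in range(6):
    f=np.linalg.lstsq(x[k],Z[m][k],rcond=None)[0]; r=Z[m]-x@f; k=np.abs(r)<max(.0012,1.5*np.median(np.abs(r[k])))
print("tilt to +y deg",-np.degrees(np.arctan(f[1])),"pitch",np.degrees(np.arctan(f[0])),f[2],k.sum(),m.sum(),B[m][k].min(),B[m][k].max())
p2,d2=arm.get_image("scene")
import sys
cv2.imwrite(sys.argv[1],cv2.resize(p2[180:320,260:440],(720,560),interpolation=cv2.INTER_CUBIC)[:,:,::-1])
E
python3 tilt.py pics/s6.png
```

```text
15.7 [0.5449188  0.0086846  0.15077257] [ 0.95172504 -5.3930077   5.81994301] 0.2815543919176607
tilt to +y deg 7.69199074170153 pitch -0.04521360200582673 0.061834806345203164 3215 3454 -0.01159100417373228 0.021979675425552233
```

Emit:
carry_out:
  plan:
    - [-0.03,0.25,0,0,2.6]
    - [-0.06,0.4,0,0,2.6]
    - [-0.08,0.55,0,0,2.6]
    - [-0.08,0.55,0,0,2.6]
    - [-0.08,0.55,0,0,2.6]

```text
clock: 16.3
position: [0.5445, 0.0126, 0.1514]
ee_rot: [-0.231, 3.121, -0.002]
force: [-0.8, -6.3, 6.3]
width: 0.285
```

```bash
python3 tilt.py pics/s7.png
```

```text
16.3 [0.54447184 0.01263319 0.15143898] [-0.83844458 -6.31892329  6.28027505] 0.2847120301352687
tilt to +y deg 11.202524022971375 pitch 0.021796145612496362 0.06330330146805427 2784 3059 -0.00938294695522611 0.02195934315933007
```

Emit:
carry_out:
  plan:
    - [0.06,-0.4,0,0,2.6]
    - [0.12,-0.8,0,0,2.6]
    - [0.18,-1.2,0,0,2.6]
    - [0.24,-1.6,0,0,2.6]
    - [0.3,-2.0,-0.1,0,2.6]
    - [0.3,-2.0,-0.1,0,2.6]
    - [0.36,-2.4,-0.1,0,2.6]
    - [0.42,-2.8,-0.1,0,2.6]
    - [0.47,-3.1,-0.1,0,2.6]
    - [0.52,-3.4,-0.1,0,2.6]
    - [0.55,-3.65,-0.1,0,2.6]
    - [0.57,-3.8,-0.1,0,2.6]
    - [0.57,-3.8,-0.1,0,2.6]
    - [0.57,-3.8,-0.1,0,2.6]

```text
clock: 17.8
position: [0.5505, -0.0236, 0.1511]
ee_rot: [-0.233, 3.12, 0.002]
force: [-2.0, 6.3, 6.3]
width: 0.283
```

```bash
python3 tilt.py pics/s8.png
```

```text
17.8 [ 0.55050465 -0.02356137  0.15108376] [-1.96831557  6.25915362  6.2948439 ] 0.2830680915707669
tilt to +y deg -8.10287347575997 pitch 0.0531520168347711 0.06218534943408795 3022 3254 -0.021994310776577444 0.010594763968698247
```

Emit:
carry_out:
  plan:
    - [0.03,-0.25,0,0,2.6]
    - [0.06,-0.4,0,0,2.6]
    - [0.08,-0.55,0,0,2.6]
    - [0.08,-0.55,0,0,2.6]
    - [0.08,-0.55,0,0,2.6]

```text
clock: 18.4
position: [0.5513, -0.0273, 0.1516]
ee_rot: [-0.236, 3.12, 0.005]
force: [-2.1, 5.5, 8.3]
width: 0.284
```

```bash
python3 tilt.py pics/s9.png
```

```text
18.4 [ 0.55127587 -0.02734806  0.15160909] [-2.08259075  5.46198625  8.27395131] 0.2837371411936906
tilt to +y deg -11.21703615973205 pitch -0.07633388797041966 0.06354033727011603 2541 2825 -0.02158950566021842 0.00847283290102491
```

Emit:
carry_out:
  plan:
    - [-0.06,0.4,0,0,2.6]
    - [-0.12,0.8,0,0,2.6]
    - [-0.18,1.2,0,0,2.6]
    - [-0.25,1.6,0,0,2.6]
    - [-0.35,2.0,0,0,2.6]
    - [-0.35,2.0,0,0,3.2]
    - [-0.35,2.0,0,0,3.2]
    - [-0.35,2.0,-1,0,3.2]
    - [-0.35,2.0,-1.8,0,3.2]
    - [-0.35,2.0,-1.8,0,3.2]

```text
clock: 19.5
position: [0.5468, -0.0076, 0.132]
ee_rot: [-0.235, 3.122, 0.005]
force: [-0.3, -0.1, -0.2]
width: 0.348
```

```bash
python3 tilt.py pics/s10.png
python3 - <<'E'
import cv2,numpy as np
a=cv2.imread("pics/s10.png")[200:480,150:470]; b=cv2.imread("pics/s5.png")[200:480,150:470]
cv2.imwrite("pics/cmp.png",cv2.resize(np.hstack([b,a]),(800,350)))
E
```

```text
19.5 [ 0.54684883 -0.00761099  0.13201158] [-0.30958252 -0.10084036 -0.22070318] 0.34769019497451464
tilt to +y deg 0.182169661333809 pitch 0.07502455190703161 0.059227400182816275 4477 4738 -0.017665217176513596 0.018049721183929876
```

View pics/cmp.png

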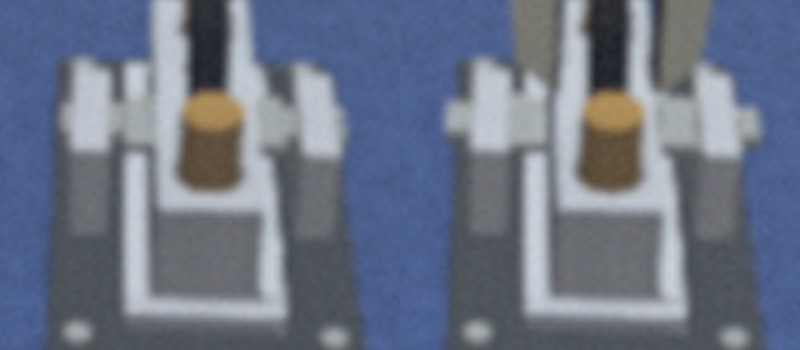

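The before/after crop shows both catches now standing out of their posts, at (455,118) and (750,122), and the block sits level. I'm gripping the handle and lifting.

Emit:
carry_out:
  plan:
    - [0,0,0,0,0.5]
    - [0,0,0,0,0.5]
    - [0,0,0,0,0.5]
    - [0,0,0,0,0.5]
    - [0,0,0,0,0.5]
    - [0,0,0.2,0,0.5]
    - [0,0,0.4,0,0.5]
    - [0,0,0.6,0,0.5]
    - [0,0,0.8,0,0.5]
    - [0,0,1.0,0,0.5]
    - [0,0,1.0,0,0.5]
  squeeze: 55

```text
clock: 20.7
position: [0.5476, -0.0075, 0.1434]
ee_rot: [-0.235, 3.121, 0.005]
force: [-0.5, -0.4, -5.0]
width: 0.152
```

Emit:
carry_out:
  plan:
    - [0,0,0.4,0,0.5]
    - [0,0,0.8,0,0.5]
    - [0,0,1.2,0,0.5]
    - [0,0,1.6,0,0.5]
    - [0,0,2.0,0,0.5]
    - [0,0,2.4,0,0.5]
    - [0,0,2.8,0,0.5]
    - [0,0,3.2,0,0.5]
    - [0,0,3.6,0,0.5]
    - [0,0,4.0,0,0.5]
    - [0,0,4.4,0,0.5]
    - [0,0,4.7,0,0.5]
    - [0,0,4.9,0,0.5]
    - [0,0,4.9,0,0.5]
    - [0,0,4.9,0,0.5]
    - [0,0,4.9,0,0.5]

```text
clock: 22.3
position: [0.5475, -0.0075, 0.1922]
ee_rot: [-0.235, 3.121, 0.005]
force: [-0.1, 0.4, -5.6]
width: 0.147
```

```bash
sed -i 's/(Z>.05)&(Z<.072)/(Z>.105)\&(Z<.13)/' tilt.py; python3 tilt.py pics/s11.png
python3 - <<'E'
from h import *
s=arm.observe(); print(s["dq"].round(4),R.from_rotvec(s["ee_rot"]).as_matrix().round(3)[2])
E
```

```text
22.3 [ 0.54749577 -0.00751846  0.19217641] [-0.13085505  0.36394256 -5.55579301] 0.14693767033443228
tilt to +y deg -0.08220143927945546 pitch -0.05326974617315682 0.11817967536875995 4455 4735 -0.018219296797345283 0.017468229711525993
[ 0.0003  0.0003 -0.     -0.0013 -0.0004  0.0013  0.0008] [-0.012  0.002 -1.   ]
```

View pics/s11.png

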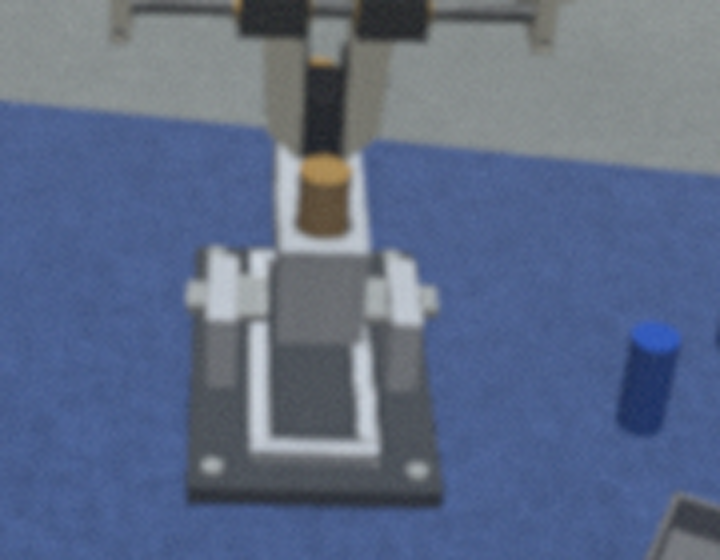

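The block hangs level (tilt under 0.1°) and steady with both slugs in it. Its underside is at about 0.072 m, 2 cm above the posts. I'm handing in.

```bash
python3 -c "
from cell import arm
print(arm.sign_off())"
```

```text
the job is handed in; nothing more can be done
None
```

The job is done and handed in at about 22 s of the 72 s allowed. Both brass slugs are home in their bores, and the block is out of the bay and still held by its handle.

- **Slugs:** both slug tops read 0.084 m with the wrist camera against the expected 0.083 m. That camera reads about 1 mm high, so both are fully down.
- **Rocking:** the tool cannot tilt, so I caged the handle loosely between the fingers. I leaned the block 11.2° toward +y and then 11.2° toward -y. The scene picture afterwards showed both catches standing out of their posts.
- **Final hold:** I gripped the handle at 55 N and lifted straight up. The block is level within about 0.1° in both directions. Its underside is about 72 mm above the bench, which is 2 cm above the 52 mm post tops. I took "clear above the bay" to mean clear of the posts. The force reading, 5.6 N, is mostly the load's weight, and the joints were practically still.

**Disagreements:**
- The top and wrist cameras differed by 1 to 2 mm on the block's position. I went by the wrist camera, and both slugs went in without any noticeable contact force.
- The tool leans about 0.7° from vertical under its holding load, but the block itself measured level.

I did not go near the spanner, spare filter, tray or blue cylinders. I did not check them again in a last full view.

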